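# Take the square serving paddle off its bent wire hook and rack it

## Robot

A 6-joint arm with a two-finger parallel gripper is mounted at the origin on the work surface. World frame = base frame: x ahead of the robot, y to its left, z up, the work surface at z = 0. Lengths are in m, angles in rad, forces in N, time in s.
With the tool pointing down it reaches from about 0.3 to 0.875 m from the base axis. Payload 6.4 kg.
Tool frame: the origin (TCP) lies midway between the tips of the shut fingers; the grasp point (between the pads) lies 19 mm behind it (ctrl.pinch_z is the distance from the TCP to the grasp point, in m); z points along the fingers, y is the line along which they close (so a half turn about z gives the same grasp; the last joint's range is limited). The gripper opens to 85 mm and grips with 20 to 120 N. Pads are 22 mm wide; open, the fingers measure 114 mm over their backs; the gripper's body (76 mm by 85 mm) begins 54 mm behind the grasp point. The pads swing forward as they close: fully open they stand 13 mm farther back than shut.
Start: joints at [-1.432, 0.181, 1.607, -0, 1.354, -0.206], TCP at [0.194, -0.541, 0.231] pointing down, gripper open.
Joint ranges: [-2.99, 2.99], [-0.89, 2.07], [0.3, 2.58], [-1.14, 4.28], [0, 2.63], [-3.12, 3.12]. Speed limits (rad/s): [2.57, 2.57, 3.01, 3.14, 3.14, 3.14].

## Interface

Orientations are given as a unit quaternion [w, x, y, z].
In Python, from bench import ctrl gives the robot as it stands.
- The arm moves only by the tool apply_moves, never from a script. Its argument "moves" is a list of rows, each an object with "jaw": the opening, from 0 (shut) to 1 (fully open); "offset": the shift along the tool's x, y, z in mm, a list of three; "rot": the turn, a rotation vector about the tool's x, y, z in degrees, a list of three. In form: [{"jaw": jaw, "offset": [dx, dy, dz], "rot": [ax, ay, az]}, ...]. A call has exactly 5 rows; each row shifts and turns the commanded pose from where the row before left it, along the tool's axes as they then stand; what a row does not reach is not made up. A row lasts 1/8 s, in which the tool goes at most 62.5 mm and 10.7 degrees, less where a joint would pass 70% of its speed; a pose out of reach is approached as far as the arm can. A call is refused whole if a number of a shift passes 62.5 or a number of a turn 10.7, either way. A call with a gripper value outside its range is refused whole. The fingers move at their own pace and stop on an object; the grip force is fixed at half the most. Time passes only in rows, so rows that do not move let the fingers close, or fill a call up. It gives the time, the measured TCP pose, the force, the opening and the grip force at its end, in the units of the state.
- ctrl.get_obs(): the state, without advancing time (a new reading comes with each control period).
- ctrl.camera(name): name is "scene" or "side" or "wrist"; returns (picture, depth): 384x512x3 uint8, red, green, blue; 384x512 float32, m along the optical axis (not along the pixel's ray), 0 where there is no reading.
- ctrl.camera_params(name): a dict with "K" (3x3 intrinsics, pixels), "cam_to_world" (4x4, takes a point from camera to world coordinates); the wrist camera has in their place "mount" (4x4, takes a point from camera to tool coordinates, whose origin is the TCP and whose axes are the flange's). Camera axes: x right, y down, z forward; pixel columns grow to the right and rows downward; lengths in m; the calibration is good to about 2 mm. A picture is of the moment at which its call begins: read the wrist's pose just before it. camera_params takes no time and is no camera call.
- ctrl.hand_in(): hands the job in; it is judged then, once.
Trained networks look in the newest picture that a camera, given by its name, has taken for a name from the list of things; names that differ only in an ending like _2 or _b are one class to them, and where a whole thing is asked for, a point or a joint stands for the part that bears it (a point fixed in the world has none). Each returns a list of dicts, best first, with "score" (0 to 1); they miss things now and then, are a little off and sometimes report something else, mostly with a low value. They report only what shows in the picture. A call takes as long as a camera call. They do not tell look-alikes from the thing itself.
- ctrl.outline_of(camera, target): "region" (384x512 bool, what is visible of it) and "position" ([column, row] in pixels, amid what is visible of it).
The state is a dict: "time_s": time; "q": joint angles; "dq": joint speeds; "joint_efforts": joint torques, N m; "eef_pos": TCP position; "eef_rot": TCP orientation; "wrist_force": force on the tool from outside, world axes, zero at the start; "torque": the same for the moment, N m; "opening": opening from 0.0 (shut) to 1.0 (fully open); "grasp_force": force on a finger pad.
Only numpy, scipy, OpenCV 4.12 (cv2) and the standard library are available. Lean on these libraries where they do the work, as an engineer would, in place of code of your own. Each camera call takes 0.05 s, during which the arm holds its last target. There are 200 camera calls.

## Task

Take the square wooden serving paddle off its hook on the hanging stand, lifting and tipping it by the handle to ease its hanging slot over the hook's upturned tip: the wire hooks bend easily and are no longer straight, so feel your way along and never pull or pry hard on them. Then stand the paddle upright, handle up, in the empty middle slot of the board rack, letting it down gently until it rests on the rack's tray, and let go. Leave the round paddle on its hook and the other things where they are.

Things in the scene. Friction and masses are not known exactly. Their poses are not given: they have to be found in the camera images.
- paddle_center (a point): centre of the square wooden paddle, half-way up, mid-thickness. Paddle: 12 mm thick, 190 mm high, 105-210 g: blade 120 mm wide, 110 mm high; above it a handle 46 mm wide, 80 mm long. Axes: x through the thickness, y across, z up the handle. It hangs on either hook, 27-33 mm out from the crossbar, slot top on the wire, its x along the hook towards the tip (to 0.1 rad).
- paddle_hole (a point): centre of its hanging slot: 26 mm wide, 17 mm high, through the 12 mm thickness, 20 mm below the handle's top, 75 mm above paddle_center, same axes. Upright, the slot has 7 mm or less of up-and-down play on the hook's rising tip, and none on a hook bent far up; tipped 15 degrees, its lower end swung away from the stand, it has 3.5 mm or more all along any hook.
- paddle: the same paddle; origin at the middle of the blade's lower edge, 170 mm below the slot's centre, 95 mm below paddle_center. Same axes.
- stand: stainless hanging stand screwed to the table. Origin on the table below the middle of its crossbar's front face; x level, the way the hooks point; y along the bar. Flat bar 344 mm long, 26 mm high, centred 200 mm up; 14 mm posts, 215 mm high, at y = -165 and +165 mm, 8 mm behind the bar's face; feet below the posts, 12 mm high, x = -95 to +105 mm.
- hook_right (a point): root of one hook, on the bar's front face at stand y = -75 mm, 200 mm up. 6 mm wire along stand x: unbent, level to 72 mm out, then its tip rises at 30 degrees to 92 mm out, 11.5 mm up. From 42 mm out on, the hook is bent as a whole up or down by 0.10 to 0.24 rad (tip 5 to 12 mm off); the bend is not measured: feel or see it.
- hook_left (a point): root of the other hook, at stand y = +75 mm, 200 mm up; the same wire and shape, with its own unmeasured bend of 0.10 to 0.24 rad up or down.
- hooks: the outer, bent parts of both hooks, from 42 mm out to the tips: the weak wire that must not be strained. Origin on the bar's front face midway between the roots, 200 mm up, axes as the stand's; it does not show the bends. It stays rigid well beyond 12 N.
- round_paddle: the other paddle, with a round blade 124 mm across, same handle, same wood: hangs from the other hook and stays there. Origin at the blade's lowest point.
- round_paddle_hole (a point): centre of the round paddle's hanging slot, 170 mm above its lowest point.
- rack: stainless board rack fixed to the table. Origin on the table under its middle; x across the slots, y along them. Tray 112 mm (x) by 150 mm (y), top 10 mm up; on it four upright loops of 6 mm wire at x = -39, -13, 13, 39 mm, 100 mm wide in y, reaching 93 mm up: three slots 20 mm wide. The middle one (x -10 to +10 mm) is empty.
- white_board: small white plastic board, 15 mm thick, 130 mm wide and 110 mm high, standing in the rack's slot at x = -26 mm. Origin at the middle of its lower edge.
- wood_board: small pale wooden board, 15 mm thick, 120 mm wide and 100 mm high, standing in the rack's slot at x = +26 mm. Origin at the middle of its lower edge.
- jar: honey jar, 72 mm across, 95 mm high, standing on the table. Origin under its middle.
- cheese_box: closed round cheese box, 112 mm across, 34 mm high, on the table. Origin under its middle.
Not all that is in view belongs to the job. What is meant by the rack is not turquoise, and is the larger of those in its own colour.

How it is judged:
On the way:
1. the paddle is off its hook: the slot's centre is more than 108 mm out from the crossbar, beyond the hook's tip (x of paddle_hole in the frame of stand above 0.108 m), for 0.1 s.
At the end, for the whole second after the job is handed in: The square paddle stands at rest in the rack's middle slot, handle up within 0.15 rad, its centre within 12 mm of the slot's middle across, 35 mm along and under 109 mm high; the round paddle's slot is within 30 mm, the boards, jar and cheese box within 20 mm of their starts (x of paddle_center in the frame of rack between -0.012 and 0.012 m and y of paddle_center in the frame of rack between -0.035 and 0.035 m and z of paddle_center in the frame of rack below 0.109 m and angle between paddle's own z axis and vertical below 0.15 rad and linear speed of paddle below 0.02 m/s and angular speed of paddle below 0.15 rad/s and distance of each of white_board, wood_board, jar, cheese_box from where it was at the start of the episode below 0.02 m and distance of round_paddle_hole from where it was at the start of the episode below 0.03 m); the robot touches nothing.
It fails at once if the square paddle pulls or presses on the bent outer part of a hook with more than 12 N (contact force between paddle and hooks above 12 N).
It fails at once if the square paddle is wrenched against the stand or a hook's root (more than 40 N) (contact force between paddle and stand above 40 N).
It fails at once if the robot pushes the stand or a hook with more than 15 N (contact force between any of the fingers, the arm and stand above 15 N or contact force between any of the fingers, the arm and hooks above 15 N).
It fails at once if the paddle is dropped or jammed on the rack (more than 30 N) (contact force between paddle and rack above 30 N).
It fails at once if the round paddle, a racked board, the jar or the cheese box is knocked away (40 mm) (distance of any of white_board, wood_board, jar, cheese_box, round_paddle_hole from where it was at the start of the episode above 0.04 m).
It also fails if it takes over 66 s, if anything falls off the work surface, if the arm or the gripper's body presses on something with over 40 N, if the wrist force passes 120 N, or if a joint passes its speed limit or range.

## Working session

There is one attempt and no reset: what is moved stays moved. The work goes in short steps, Python scripts to look and compute and a tool call to move; the robot and the scene stay as the last step left them, time stands still between calls to the robot, and variables do not carry over. Pictures are saved under pics/ and viewed, at most 10 in all, crops included, and the job is handed in when it is done.

Besides the shell and the picture viewer there is one more tool, called after "Emit:" as name(argument=value, ...) on one line, values as JSON. apply_moves: Moves the arm, as the interface text tells. Its arguments: {"type":"object","properties":{"moves":{"type":"array"}},"required":["moves"]}

```bash
mkdir -p pics; ls; cat > h.py <<'E'
import numpy as np, cv2
from bench import ctrl
from scipy.spatial.transform import Rotation as R
def rot(q): return R.from_quat([q[1],q[2],q[3],q[0]])
def cam(n):
    o=ctrl.get_obs(); im,d=ctrl.camera(n); p=ctrl.camera_params(n)
    if n=="wrist":
        T=np.eye(4);T[:3,:3]=rot(o["eef_rot"]).as_matrix();T[:3,3]=o["eef_pos"];M=T@np.array(p["mount"])
    else: M=np.array(p["cam_to_world"])
    return im,d,np.array(p["K"]),M
def pts(d,K,M,mask=None):
    m=(d>0) if mask is None else mask&(d>0)
    v,u=np.nonzero(m); z=d[v,u]
    P=np.c_[(u-K[0,2])/K[0,0]*z,(v-K[1,2])/K[1,1]*z,z]
    return P@M[:3,:3].T+M[:3,3],np.c_[u,v]
def save(n,im): cv2.imwrite("pics/"+n+".png",cv2.cvtColor(im,cv2.COLOR_RGB2BGR))
E
python3 - <<'E'
from h import *
print(ctrl.get_obs())
for c in ["scene","side"]:
    im,d,K,M=cam(c); save(c,im); np.savez(c,im=im,d=d,K=K,M=M)
    print(c,K[0,0],M.round(3).tolist())
    for t in ["paddle","round_paddle","stand","hooks","rack","white_board","wood_board","jar","cheese_box"]:
        for r in ctrl.outline_of(c,t)[:3]:
            P,_=pts(d,K,M,r["region"])
            print(t,round(r["score"],2),np.round(r["position"]),r["region"].sum(),np.median(P,0).round(3) if len(P) else "",P.min(0).round(3) if len(P) else "",P.max(0).round(3) if len(P) else "")
E
```

```text
pics
{'time_s': 0.0, 'q': array([-1.43231184e+00,  1.81556323e-01,  1.60802255e+00, -9.96276414e-06,
        1.35383919e+00, -2.06343528e-01]), 'dq': array([ 0.00107525, -0.00028958, -0.00150391, -0.00071653,  0.00013621,
        0.00168912]), 'joint_efforts': array([-3.05517795e-03, -4.44877410e+01, -3.51342523e+01, -3.94101071e-04,
        8.95344507e-03, -1.31548046e-05]), 'eef_pos': array([ 0.194279  , -0.54057459,  0.23036856]), 'eef_rot': array([-9.12342548e-04,  9.85172893e-01,  1.71562053e-01,  2.61008053e-05]), 'wrist_force': array([ 0.30717435, -0.13096856, -0.27461972]), 'torque': array([ 0.03559486, -0.04748033, -0.04706077]), 'grasp_force': 0.0, 'opening': 1.0030595288347823}
scene 455.0440263332959 [[-0.264, 0.787, -0.557, 1.126], [0.965, 0.219, -0.147, 0.203], [0.006, -0.576, -0.817, 1.077], [0.0, 0.0, 0.0, 1.0]]
paddle 0.86 [302. 218.] 827 [0.516 0.159 0.124] [ 0.346  0.126 -0.004] [0.559 0.185 0.218]
round_paddle 0.8 [317. 270.] 891 [0.649 0.221 0.125] [ 0.515  0.187 -0.004] [0.695 0.256 0.217]
stand 0.79 [328. 271.] 2817 [0.64  0.236 0.015] [ 0.211  0.053 -0.006] [0
[... 1461 characters left out ...]
0.551 -0.149  0.098]
rack 0.59 [236. 146.] 1409 [ 0.675 -0.294  0.012] [ 0.595 -0.431 -0.003] [ 0.784 -0.231  0.099]
white_board 0.74 [292. 171.] 1474 [ 0.446 -0.203  0.074] [ 0.388 -0.392 -0.004] [ 0.528 -0.169  0.125]
wood_board 0.83 [290. 152.] 331 [ 0.474 -0.25   0.106] [ 0.419 -0.399 -0.002] [ 0.55  -0.202  0.12 ]
jar 0.65 [199. 339.] 1488 [0.393 0.384 0.076] [ 0.368  0.282 -0.002] [0.459 0.405 0.1  ]
jar 0.2 [190. 178.] 1028 [ 0.714 -0.076  0.035] [ 0.666 -0.185 -0.003] [ 0.797 -0.031  0.043]
cheese_box 0.88 [190. 176.] 997 [ 0.714 -0.075  0.035] [ 0.666 -0.146 -0.003] [ 0.775 -0.031  0.043]
cheese_box 0.73 [173. 221.] 3453 [0.56  0.22  0.136] [ 0.357 -0.036 -0.002] [0.871 0.369 0.219]
```

```bash
python3 - <<'E'
from h import *
a=cv2.imread("pics/scene.png");b=cv2.imread("pics/side.png")
cv2.imwrite("pics/a.png",cv2.resize(a[80:330,60:440],(800,526),interpolation=cv2.INTER_CUBIC))
cv2.imwrite("pics/b.png",cv2.resize(b[100:384,100:400],(634,600),interpolation=cv2.INTER_CUBIC))
for c in ["scene","side"]:
    Z=np.load(c+".npz");P,_=pts(Z["d"],Z["K"],Z["M"])
    # bar top / posts
    s=P[(P[:,2]>.209)&(P[:,2]<.222)&(P[:,0]>.3)&(P[:,0]<.85)&(P[:,1]>.05)&(P[:,1]<.4)]
    r=cv2.minAreaRect((s[:,:2]*1000).astype(np.float32));print(c,"stand top",r,len(s))
    for lo,hi,n in [(.085,.1,"loops"),(.1,.13,"boards"),(.006,.014,"tray")]:
        s=P[(P[:,2]>lo)&(P[:,2]<hi)&(P[:,0]>.35)&(P[:,0]<.565)&(P[:,1]>-.31)&(P[:,1]<-.13)]
        print(n,len(s),cv2.minAreaRect((s[:,:2]*1000).astype(np.float32)))
E
```

```text
scene stand top ((573.6837768554688, 180.71469116210938), (343.6593322753906, 105.49040222167969), 24.39034652709961) 620
loops 305 ((466.0008239746094, -227.8701171875), (123.46206665039062, 84.2349853515625), 24.725576400756836)
boards 471 ((462.3110656738281, -229.27301025390625), (130.78115844726562, 67.46540832519531), 24.27033233642578)
tray 751 ((466.0733947753906, -231.94747924804688), (152.04690551757812, 121.14580535888672), 23.623140335083008)
side stand top ((571.4052124023438, 179.40792846679688), (343.2091979980469, 107.25123596191406), 24.57451820373535) 742
loops 319 ((456.8168640136719, -224.97706604003906), (128.77928161621094, 72.17976379394531), 23.120145797729492)
boards 630 ((459.4937744140625, -231.39036560058594), (129.97689819335938, 72.19869232177734), 23.39948081970215)
tray 430 ((465.2364501953125, -208.22598266601562), (185.7205047607422, 145.62220764160156), 3.6929259300231934)
```

View pics/a.png

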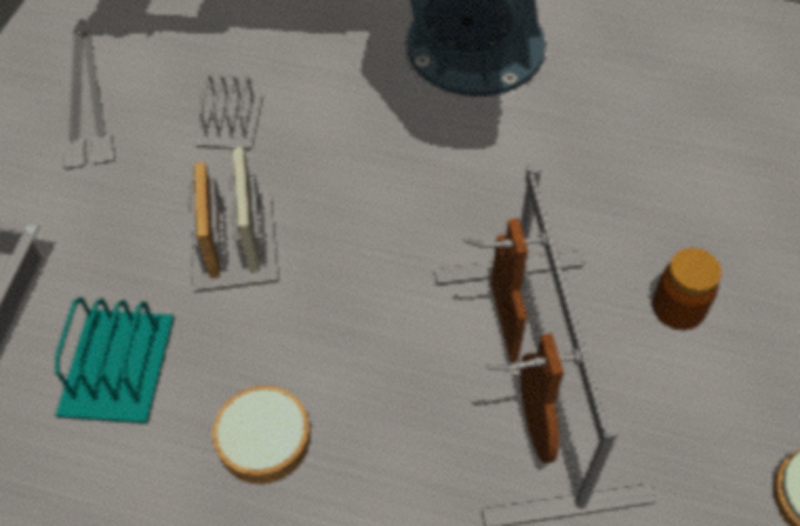

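View pics/b.png

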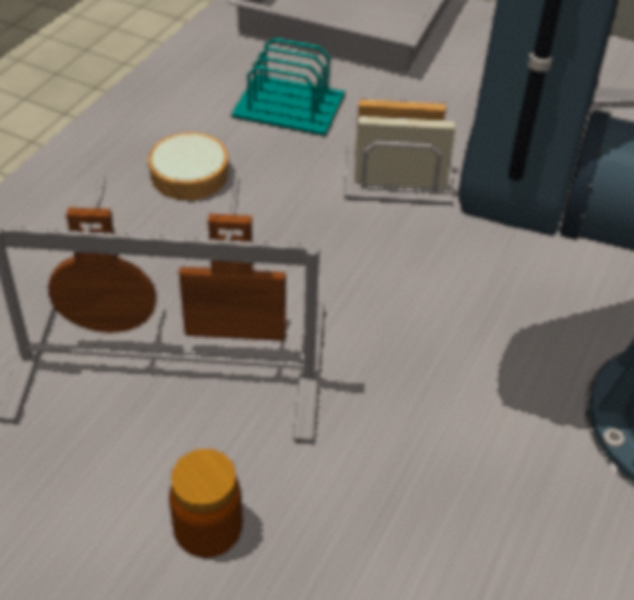

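The scene picture shows the square paddle at (302,218), with the round one beyond it at (317,270). The rack holding the boards is at (171,194) and is bigger than the other grey rack, which is empty, at (168,134). The hooks point towards world -y. The side view agrees.

```bash
python3 - <<'E'
from h import *
print(np.round(ctrl.camera_params("wrist")["mount"],3).tolist(),ctrl.camera_params("wrist")["K"][0][0],ctrl.pinch_z)
a=np.deg2rad(24.4);X=np.array([np.sin(a),-np.cos(a)]);Y=np.array([np.cos(a),np.sin(a)])
for c in ["scene","side"]:
    Z=np.load(c+".npz");P,_=pts(Z["d"],Z["K"],Z["M"])
    for name,lo,hi,ox,oy in [("bar",.19,.22,.57,.18),("loop",.08,.1,.465,-.225),("board",.1,.13,.465,-.225)]:
        D=P[:,:2]-[ox,oy];s=np.c_[D@X,D@Y]
        m=(P[:,2]>lo)&(P[:,2]<hi)&(abs(s[:,1])<.2)&(abs(s[:,0])<.12); s=s[m]*1000;z=P[m,2]*1000
        print(c,name,"x hist",np.histogram(s[:,0],np.arange(-100,121,10))[0].tolist(),"y range",np.percentile(s[:,1],[0,1,50,99,100]).round(1))
        np.save(f"{c}_{name}",np.c_[s,z])
E
```

```text
[[0.001, -0.956, -0.293, 0.076], [1.0, 0.001, -0.0, -0.001], [0.001, -0.293, 0.956, -0.143], [0.0, 0.0, 0.0, 1.0]] 319.9899689007579 0.0187
scene bar x hist [0, 0, 0, 0, 9, 225, 501, 22, 80, 240, 37, 23, 25, 24, 23, 16, 0, 0, 0, 0, 0, 0] y range [-168.2 -164.3   48.1  174.5  175.6]
scene loop x hist [0, 0, 0, 0, 0, 0, 88, 16, 41, 27, 0, 65, 52, 22, 46, 0, 0, 0, 0, 0, 11, 37] y range [-62.2 -53.8  22.6 179.5 187.8]
scene board x hist [0, 0, 0, 0, 0, 0, 30, 162, 61, 0, 0, 0, 133, 85, 0, 0, 0, 0, 0, 0, 0, 0] y range [-69.5 -67.1   6.3  60.7  61.2]
side bar x hist [0, 0, 0, 0, 43, 974, 436, 12, 187, 206, 22, 8, 13, 21, 22, 14, 0, 0, 0, 0, 0, 0] y range [-1.709e+02 -1.672e+02  1.000e-01  1.678e+02  1.727e+02]
side loop x hist [0, 0, 0, 0, 0, 2, 93, 169, 0, 0, 0, 1, 97, 2, 0, 0, 0, 0, 0, 0, 11, 27] y range [-72.1 -70.2   2.9 178.  196.2]
side board x hist [0, 0, 0, 0, 0, 0, 43, 310, 43, 0, 0, 7, 168, 58, 1, 0, 0, 0, 0, 0, 0, 0] y range [-72.2 -69.6  -4.8  56.   57.7]
```

Emit:
apply_moves(moves=[{"jaw":1,"offset":[30,-20,-30],"rot":[0,0,-10.7]},{"jaw":1,"offset":[40,-20,-20],"rot":[0,0,-10.7]},{"jaw":1,"offset":[40,-20,0],"rot":[0,0,-10.7]},{"jaw":1,"offset":[40,-10,0],"rot":[0,0,-10.7]},{"jaw":1,"offset":[40,0,0],"rot":[0,0,-10.7]}])

```text
time_s: 1.62
eef_pos: [0.2928, -0.3589, 0.2815]
eef_rot: [0.0, 0.801, 0.599, -0.0]
wrist_force: [0.8, -0.1, 1.2]
opening: 1.003
grasp_force: 0.0
```

```bash
cat >> h.py <<'E'
def plan(pos,Rt,n,start=None):
    "rows (offset mm in tool axes, rotvec deg) from current measured pose to a target, n rows"
    o=ctrl.get_obs(); p=np.array(o["eef_pos"]);r=rot(o["eef_rot"])
    if start is not None: p,r=start
    w=(r.inv()*Rt).as_rotvec()/n
    for i in range(n):
        d=(np.array(pos)-p)/(n-i); off=r.inv().apply(d)*1000
        print(np.round(off,1).tolist(),np.round(np.rad2deg(w),2).tolist()); p=p+r.apply(off/1000); r=r*R.from_rotvec(w)
def down(yawdeg):
    a=np.deg2rad(yawdeg);x=np.array([np.cos(a),np.sin(a),0]);z=np.array([0,0,-1.]);return R.from_matrix(np.c_[x,np.cross(z,x),z])
E
python3 -c "
from h import *
plan([.562,.149,.30],down(114.4),10)"
```

```text
[56.3, 11.5, -1.9] [0.0, 0.0, -4.08]
[55.4, 15.5, -1.9] [0.0, 0.0, -4.08]
[54.1, 19.4, -1.9] [0.0, 0.0, -4.08]
[52.6, 23.2, -1.9] [0.0, 0.0, -4.08]
[50.8, 26.8, -1.9] [0.0, 0.0, -4.08]
[48.8, 30.4, -1.9] [0.0, 0.0, -4.08]
[46.5, 33.8, -1.9] [0.0, 0.0, -4.08]
[44.0, 37.0, -1.9] [0.0, 0.0, -4.08]
[41.2, 40.0, -1.9] [0.0, 0.0, -4.08]
[38.3, 42.9, -1.9] [0.0, 0.0, -4.08]
```

Emit:
apply_moves(moves=[{"jaw":1,"offset":[56,12,-2],"rot":[0,0,-4]},{"jaw":1,"offset":[55,16,-2],"rot":[0,0,-4]},{"jaw":1,"offset":[54,19,-2],"rot":[0,0,-4]},{"jaw":1,"offset":[53,23,-2],"rot":[0,0,-4]},{"jaw":1,"offset":[51,27,-2],"rot":[0,0,-4]}])

```text
time_s: 2.25
eef_pos: [0.4304, -0.1062, 0.2918]
eef_rot: [0.001, 0.686, 0.728, 0.0]
wrist_force: [0.8, -0.2, 0.5]
opening: 0.999
grasp_force: 0.0
```

Emit:
apply_moves(moves=[{"jaw":1,"offset":[49,30,-2],"rot":[0,0,-4]},{"jaw":1,"offset":[46,34,-2],"rot":[0,0,-4]},{"jaw":1,"offset":[44,37,-2],"rot":[0,0,-4]},{"jaw":1,"offset":[41,40,-2],"rot":[0,0,-4]},{"jaw":1,"offset":[38,43,-2],"rot":[0,0,-4.8]}])

```text
time_s: 2.88
eef_pos: [0.5691, 0.1451, 0.3015]
eef_rot: [0.0, 0.543, 0.84, 0.0]
wrist_force: [0.7, -1.2, -0.5]
opening: 1.002
grasp_force: 0.0
```

```bash
python3 - <<'E'
from h import *
o=ctrl.get_obs();print(o["eef_pos"],rot(o["eef_rot"]).as_matrix().round(3).tolist(),o["time_s"])
im,d,K,M=cam("wrist");d2=[d]
for i in range(3): d2.append(cam("wrist")[1])
s=np.stack(d2); print("noise",np.nanmedian(s.std(0)))
o=ctrl.get_obs();print(o["eef_pos"])
im,d,K,M=cam("wrist")
np.savez("w1",im=im,d=d,K=K,M=M); save("w1",cv2.resize(im,(800,600),interpolation=cv2.INTER_CUBIC))
E
```

```text
[0.56913793 0.14510765 0.301507  ] [[-0.41, 0.912, 0.001], [0.912, 0.41, -0.0], [-0.0, 0.0, -1.0]] 2.875
noise 0.00080948265
[0.56824024 0.14411138 0.30063994]
```

View pics/w1.png

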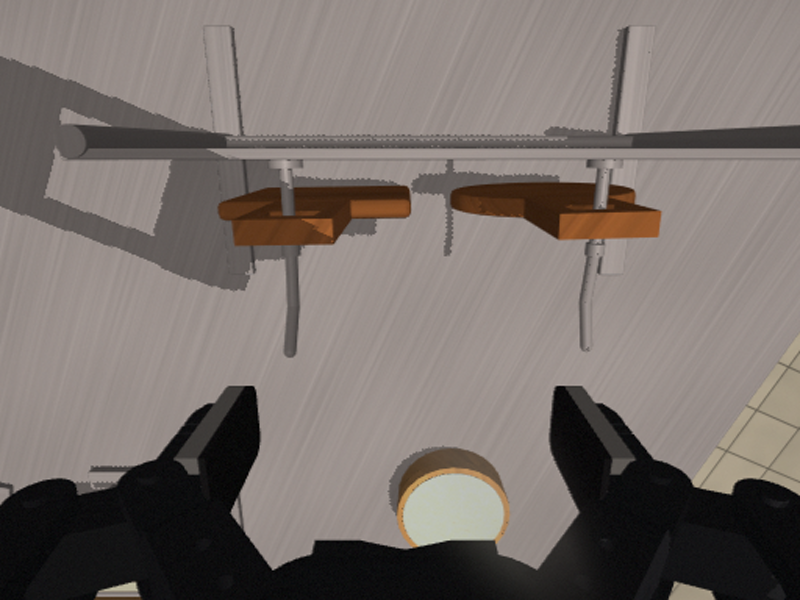

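The wrist view shows the square paddle on the left hook (wire from (287,165) to (290,352)) and the round one on the right. The handle top face is at (285,232) and the bar's face is at row 152.

```bash
python3 - <<'E'
from h import *
Z=np.load("w1.npz");P,uv=pts(Z["d"],Z["K"],Z["M"])
z=P[:,2]
# bar top points
a=np.deg2rad(24.4);X=np.array([np.sin(a),-np.cos(a)]);Y=np.array([np.cos(a),np.sin(a)]);O=np.array([.5555,.212])
L=np.c_[(P[:,:2]-O)@X,(P[:,:2]-O)@Y]*1000
m=(z>.19)&(z<.222)&(abs(L[:,1])<150)&(L[:,0]>-25)&(L[:,0]<14)
q=L[m];zz=z[m]*1000
print("bar x pct",np.percentile(q[:,0],[1,5,25,50,75,95,99]).round(1),"z",np.percentile(zz,[5,50,95]).round(1))
e=[]
for y in range(-60,60,10):
    s=q[(abs(q[:,1]-y)<5)];e.append((y,np.percentile(s[:,0],97)))
e=np.array(e);c=np.polyfit(e[:,0],e[:,1],1);print("front edge",c,(e[:,1]).round(1))
for s0 in (-1,1):
    mm=(z>.17)&(z<.24)&(abs(L[:,1]-s0*75)<30)&(L[:,0]>2)&(L[:,0]<110)
    h=L[mm];hz=z[mm]*1000
    top=(hz>207)&(h[:,0]<50)
    r=cv2.minAreaRect(h[top].astype(np.float32));print("handle top",s0,r,hz[top].mean(),np.percentile(hz[top],[5,50,95]))
    for x in range(4,108,4):
        k=(abs(h[:,0]-x)<2)
        if k.sum()>3: print(x,k.sum(),"y",np.percentile(h[k,1],[5,50,95]).round(1),"z",np.percentile(hz[k],[10,50,90]).round(1))
E
```

```text
bar x pct [-7.8 -7.5 -6.3 -4.7 -3.2  5.4 12. ] z [201.9 212.8 214.1]
front edge [-0.00873816 -2.66553569] [ 0.  -3.  -3.  -2.9 -2.9 -2.9 -2.9 -2.8 -2.8 -2.8 -2.7 -2.7]
handle top -1 ((29.36433982849121, -71.66756439208984), (12.237608909606934, 46.30425262451172), 0.3564435839653015) 214.08257178445058 [211.03027204 214.36486081 215.49275874]
4 48 y [-73.9 -71.  -68.9] z [201.  202.5 203.4]
8 49 y [-74.2 -71.1 -68.7] z [201.1 202.1 203.2]
12 43 y [-73.6 -70.7 -68.8] z [200.5 202.2 203.5]
16 44 y [-73.8 -71.3 -69. ] z [201.3 202.6 203.4]
20 46 y [-74.2 -70.9 -68.6] z [200.8 202.1 203.5]
24 670 y [-92.4 -69.5 -49.1] z [179.1 206.3 214.8]
28 367 y [-92.2 -69.6 -48.7] z [212.5 214.3 215.2]
32 407 y [-92.4 -69.3 -48.7] z [213.  214.4 215.2]
36 139 y [-92.1 -70.6 -48.7] z [207.8 214.2 215.2]
40 61 y [-75.7 -71.  -67.7] z [201.3 203.6 204.7]
44 46 y [-74.3 -70.7 -67.7] z [201.7 203.1 204. ]
48 40 y [-73.8 -71.  -68.8] z [201.8 203.5 204.6]
52 41 y [-74.  -70.8 -68.9] z [202.3 203.9 204.9]
56 41 y [-74.5 -71.3 -68.9] z [203.3 204.4 205.4]
60 39 y [-73.7 -71.2 -69.2] z [203.6 204.9 205.9]
64 
[... 903 characters left out ...]
8 y [74.7 77.2 81.3] z [200.4 202.7 204.3]
40 63 y [73.6 76.8 81.3] z [201.8 203.9 205.1]
44 47 y [74.1 76.7 81.3] z [200.8 202.5 204.7]
48 39 y [75.2 77.1 80.5] z [199.4 201.3 202.3]
52 38 y [75.2 76.9 80.1] z [198.9 200.6 201.6]
56 38 y [75.1 77.1 80. ] z [198.6 200.2 201.1]
60 38 y [75.2 77.2 80. ] z [197.6 199.3 200.5]
64 36 y [75.3 77.  80.2] z [196.8 198.5 199.8]
68 37 y [75.1 77.2 80.3] z [196.6 198.1 198.9]
72 40 y [75.2 77.5 80.6] z [197.7 198.7 200.3]
76 42 y [75.4 77.3 80.4] z [198.  200.3 201.4]
80 43 y [75.1 77.  80.2] z [199.7 201.8 203.4]
84 43 y [75.1 77.1 79.9] z [201.5 203.4 204.6]
88 41 y [75.  76.8 80. ] z [203.1 204.9 206.1]
92 25 y [75.1 77.4 79.9] z [203.7 205.6 206.2]
```

Our hook is bent up by about 0.12 rad: the wire centre runs level, then through (72 mm, 203.6) to a tip at about (90 mm, 217.4). The slot is on the level part. Next I grasp the handle across its width.

```bash
cat >> h.py <<'E'
a=np.deg2rad(24.4);X=np.array([np.sin(a),-np.cos(a),0]);Y=np.array([np.cos(a),np.sin(a),0]);O=np.array([.5555,.212,0])
def W(x,y,z): return O+x/1000*X+y/1000*Y+[0,0,z/1000]
def loc(p): d=np.array(p)-O; return np.array([d@X,d@Y,d[2]])*1000
E
python3 -c "
from h import *
o=ctrl.get_obs();print(loc(o['eef_pos']))
plan(W(29.4,-71.6,230),down(114.4),5)"
```

```text
[ 67.89511724 -16.99265667 300.87881362]
[7.6, -11.0, 14.2] [-0.01, 0.0, -0.07]
[7.6, -10.9, 14.2] [-0.01, 0.0, -0.07]
[7.7, -10.9, 14.2] [-0.01, 0.0, -0.07]
[7.7, -10.9, 14.2] [-0.01, 0.0, -0.07]
[7.7, -10.9, 14.2] [-0.01, 0.0, -0.07]
```

Emit:
apply_moves(moves=[{"jaw":1,"offset":[9,-13,15],"rot":[0,0,0]},{"jaw":1,"offset":[10,-14,15],"rot":[0,0,0]},{"jaw":1,"offset":[10,-14,15],"rot":[0,0,0]},{"jaw":1,"offset":[9.5,-13.6,15],"rot":[0,0,0]},{"jaw":1,"offset":[0,0,11],"rot":[0,0,0]}])

```text
time_s: 3.75
eef_pos: [0.5019, 0.1551, 0.23]
eef_rot: [0.0, 0.545, 0.838, -0.0]
wrist_force: [0.5, 0.0, -0.3]
opening: 1.003
grasp_force: 0.0
```

```bash
python3 -c "
from h import *
o=ctrl.get_obs();print(loc(o['eef_pos']))
for c in ['scene']:
    im,d,K,M=cam(c)
o=ctrl.get_obs();print(loc(o['eef_pos']),o['time_s'])
"
```

```text
[ 29.68946554 -72.33799964 230.03492316]
[ 29.81823933 -72.31570024 228.69454959] 3.8
```

Emit:
apply_moves(moves=[{"jaw":1,"offset":[0.4,0.7,15],"rot":[0,0,0]},{"jaw":1,"offset":[0,0,20],"rot":[0,0,0]},{"jaw":1,"offset":[0,0,16],"rot":[0,0,0]},{"jaw":1,"offset":[0,0,9.5],"rot":[0,0,0]},{"jaw":0.75,"offset":[0,0,0],"rot":[0,0,0]}])

```text
time_s: 4.42
eef_pos: [0.503, 0.1567, 0.169]
eef_rot: [-0.001, 0.544, 0.839, -0.0]
wrist_force: [0.4, 0.4, 1.0]
opening: 0.819
grasp_force: 0.0
```

Emit:
apply_moves(moves=[{"jaw":0.65,"offset":[0,0,0],"rot":[0,0,0]},{"jaw":0.6,"offset":[0,0,0],"rot":[0,0,0]},{"jaw":0.55,"offset":[0,0,0],"rot":[0,0,0]},{"jaw":0.5,"offset":[0,0,0],"rot":[0,0,0]},{"jaw":0.45,"offset":[0,0,0],"rot":[0,0,0]}])

```text
time_s: 5.05
eef_pos: [0.5036, 0.1568, 0.1704]
eef_rot: [0.0, 0.544, 0.839, 0.0]
wrist_force: [-2.8, 0.2, 5.9]
opening: 0.53
grasp_force: 60.6
```

Emit:
apply_moves(moves=[{"jaw":0.3,"offset":[0,0,0],"rot":[0,0,0]},{"jaw":0.1,"offset":[0,0,0],"rot":[0,0,0]},{"jaw":0,"offset":[0,0,0],"rot":[0,0,0]},{"jaw":0,"offset":[0,0,0],"rot":[0,0,0]},{"jaw":0,"offset":[0,0,0],"rot":[0,0,0]}])

```text
time_s: 5.68
eef_pos: [0.5036, 0.1568, 0.1704]
eef_rot: [0.0, 0.544, 0.839, 0.0]
wrist_force: [-2.5, -0.7, 5.9]
opening: 0.528
grasp_force: 60.7
```

```bash
python3 - <<'E'
from h import *
o=ctrl.get_obs();print(loc(o['eef_pos']),o["wrist_force"],o["torque"],o["opening"],o["grasp_force"],rot(o["eef_rot"]).as_matrix().round(4).tolist())
im,d,K,M=cam("wrist");np.savez("w2",im=im,d=d,K=K,M=M); save("w2",im)
E
```

```text
[ 28.80992975 -70.10199392 170.39920125] [-2.45318074 -0.72371817  5.88525042] [-0.09234406  0.37845347 -0.02518997] 0.5275365432178333 60.65042871865444 [[-0.4077, 0.9131, 0.0007], [0.9131, 0.4077, 0.0], [-0.0003, 0.0007, -1.0]]
```

View pics/w2.png

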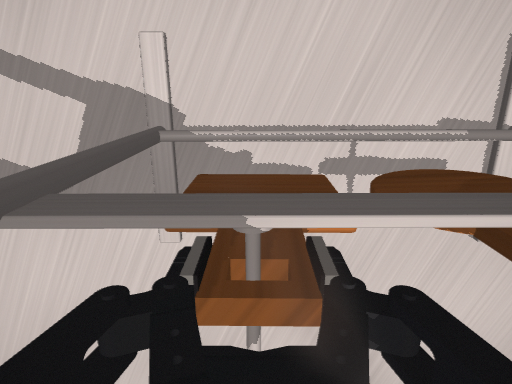

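The grip is firm (60 N), with a slight downward preload on the hook root. I lift first.

Emit:
apply_moves(moves=[{"jaw":0,"offset":[0,0,-1.5],"rot":[0,0,0]},{"jaw":0,"offset":[0,0,-1.5],"rot":[0,0,0]},{"jaw":0,"offset":[0,0,-1.5],"rot":[0,0,0]},{"jaw":0,"offset":[0,0,-1],"rot":[0,0,0]},{"jaw":0,"offset":[0,0,0],"rot":[0,0,0]}])

```text
time_s: 6.35
eef_pos: [0.5033, 0.1568, 0.1753]
eef_rot: [0.0, 0.544, 0.839, 0.0]
wrist_force: [-0.2, 0.8, -1.6]
opening: 0.531
grasp_force: 61.1
```

```bash
python3 - <<'E'
from h import *
o=ctrl.get_obs();print(loc(o['eef_pos']),o["wrist_force"],o["torque"],o["opening"])
im,d,K,M=cam("wrist")
P,uv=pts(d,K,M); L=np.c_[(P-O)@X,(P-O)@Y,P[:,2]]*1000
u,v=uv.T
m=(v>297)&(v<325)&(u>205)&(u<315)
print("top face",np.median(L[m],0), np.polyfit(L[m][:,0],L[m][:,2],1), np.polyfit(L[m][:,1],L[m][:,2],1))
for x in (4,8,12,16):
    k=(abs(L[:,0]-x)<2)&(abs(L[:,1]+71)<8)&(L[:,2]>195)&(L[:,2]<210)
    print(x,k.sum(),np.median(L[k],0))
T=L[(abs(L[:,2]-218)<6)&(L[:,0]>12)&(L[:,0]<45)&(abs(L[:,1]+71)<22)]
print(len(T),cv2.minAreaRect(T[:,:2].astype(np.float32)),np.percentile(T[:,2],[5,50,95]))
E
```

```text
[ 28.73500995 -70.30997651 175.30383157] [-0.21300608  0.75699746 -1.55698096] [-0.01935165 -0.02241975 -0.05644496] 0.5312290609380486
top face [ 29.30861365 -69.09323275 219.26914266] [-1.21961369e-02  2.19618513e+02] [1.30548860e-02 2.20163362e+02]
4 80 [  4.83365858 -71.67352848 202.44779873]
8 141 [  8.11474667 -71.68306582 202.57279047]
12 132 [ 11.97213922 -71.72490483 202.54665752]
16 136 [ 16.04570818 -71.76950829 202.41507462]
4736 ((26.39752960205078, -71.00485229492188), (20.127931594848633, 43.971519470214844), 0.006557940971106291) [213.27295959 218.94472124 220.04126157]
```

The paddle is free: only its 1.6 N weight remains, and the slot is centred on the wire. I tip it 22° about the slot's centre.

Emit:
apply_moves(moves=[{"jaw":0,"offset":[-1.8,0,-0.1],"rot":[0,-4.4,0]},{"jaw":0,"offset":[-1.8,0,-0.1],"rot":[0,-4.4,0]},{"jaw":0,"offset":[-1.8,0,-0.1],"rot":[0,-4.4,0]},{"jaw":0,"offset":[-1.8,0,-0.1],"rot":[0,-4.4,0]},{"jaw":0,"offset":[-1.8,0,-0.1],"rot":[0,-4.4,0]}])

```text
time_s: 7.02
eef_pos: [0.5069, 0.1489, 0.1773]
eef_rot: [0.161, 0.534, 0.823, -0.104]
wrist_force: [-0.2, -0.2, -1.4]
opening: 0.53
grasp_force: 61.1
```

```bash
cat >> h.py <<'E'
def slot(k=24):
    o=ctrl.get_obs();r=rot(o["eef_rot"]);z=r.as_matrix()[:,2]
    print("slot",loc(np.array(o["eef_pos"])-z*k/1000).round(2),"tip deg",np.rad2deg(np.arctan2(z@X,-z[2])).round(2),"side",np.rad2deg(z@Y).round(2),"F",np.dot(o["wrist_force"],np.c_[X,Y,[0,0,1]]).round(2),"T",np.round(o["torque"],2),o["opening"].round(3),o["time_s"])
E
python3 -c "
from h import *
slot()"
```

```text
Traceback (most recent call last):
  File "h.py", line 32, in slot
    print("slot",loc(np.array(o["eef_pos"])-z*k/1000).round(2),"tip deg",np.rad2deg(np.arctan2(z@X,-z[2])).round(2),"side",np.rad2deg(z@Y).round(2),"F",np.dot(o["wrist_force"],np.c_[X,Y,[0,0,1]]).round(2),"T",np.round(o["torque"],2),o["opening"].round(3),o["time_s"])
                                                                                                                                                                                                                                         ^^^^^^^^^^^^^^^^^^
AttributeError: 'float' object has no attribute 'round'
```

```bash
sed -i 's/o\["opening"\].round(3)/round(o["opening"],3)/' h.py; python3 -c "
from h import *
slot()"
```

```text
slot [ 28.39 -70.26 199.5 ] tip deg 22.12 side -0.1 F [ 0.14 -0.27 -1.36] T [ 0.26  0.15 -0.03] 0.53 7.025
```

Emit:
apply_moves(moves=[{"jaw":0,"offset":[-2.8,0,1],"rot":[0,0,0]},{"jaw":0,"offset":[-2.8,0,1],"rot":[0,0,0]},{"jaw":0,"offset":[-2.8,0,1],"rot":[0,0,0]},{"jaw":0,"offset":[-2.8,0,1],"rot":[0,0,0]},{"jaw":0,"offset":[0,0,0],"rot":[0,0,0]}])

```text
time_s: 7.65
eef_pos: [0.512, 0.1374, 0.1778]
eef_rot: [0.16, 0.535, 0.823, -0.104]
wrist_force: [-0.8, 0.0, -1.7]
opening: 0.533
grasp_force: 61.2
```

```bash
python3 -c "
from h import *
slot()"
```

```text
slot [ 40.98 -70.41 200.04] tip deg 21.99 side -0.14 F [-0.34 -0.69 -1.75] T [ 0.28  0.07 -0.04] 0.533 7.65
```

Emit:
apply_moves(moves=[{"jaw":0,"offset":[-4.5,0,1.2],"rot":[0,0,0]},{"jaw":0,"offset":[-4.5,0,1.2],"rot":[0,0,0]},{"jaw":0,"offset":[-4.5,0,1.1],"rot":[0,0,0]},{"jaw":0,"offset":[-4.5,0,1.1],"rot":[0,0,0]},{"jaw":0,"offset":[-4,0,1],"rot":[0,0,0]}])

```text
time_s: 8.28
eef_pos: [0.5211, 0.117, 0.1808]
eef_rot: [0.16, 0.534, 0.823, -0.104]
wrist_force: [-1.0, -0.7, -0.5]
opening: 0.531
grasp_force: 61.2
```

```bash
python3 -c "
from h import *
slot()"
```

```text
slot [ 63.26 -70.55 203.01] tip deg 22.0 side -0.13 F [ 0.2  -1.18 -0.54] T [ 0.29  0.14 -0.03] 0.531 8.275
```

Emit:
apply_moves(moves=[{"jaw":0,"offset":[-2.6,0,0.4],"rot":[0,0,0]},{"jaw":0,"offset":[-3,0,0.1],"rot":[0,0,0]},{"jaw":0,"offset":[-3.8,0,-0.9],"rot":[0,0,0]},{"jaw":0,"offset":[-3.8,0,-1],"rot":[0,0,0]},{"jaw":0,"offset":[-2,0,-0.5],"rot":[0,0,0]}])

```text
time_s: 8.9
eef_pos: [0.5266, 0.105, 0.1885]
eef_rot: [0.16, 0.534, 0.823, -0.104]
wrist_force: [-0.5, -0.5, -1.3]
opening: 0.529
grasp_force: 61.2
```

```bash
python3 -c "
from h import *
slot()"
```

```text
slot [ 76.53 -70.53 210.71] tip deg 22.01 side -0.11 F [ 0.25 -0.66 -1.32] T [ 0.33  0.14 -0.05] 0.529 8.9
```

Emit:
apply_moves(moves=[{"jaw":0,"offset":[-4,0,-0.6],"rot":[0,0,0]},{"jaw":0,"offset":[-5,0,-0.8],"rot":[0,0,0]},{"jaw":0,"offset":[-6,0,-1.1],"rot":[0,0,0]},{"jaw":0,"offset":[-7,0,-1.3],"rot":[0,0,0]},{"jaw":0,"offset":[-7,0,-1.3],"rot":[0,0,0]}])

```text
time_s: 9.52
eef_pos: [0.5368, 0.0819, 0.2041]
eef_rot: [0.16, 0.534, 0.823, -0.104]
wrist_force: [-0.4, 0.2, -2.4]
opening: 0.526
grasp_force: 61.2
```

```bash
python3 -c "
from h import *
slot()"
```

```text
slot [101.75 -70.75 226.31] tip deg 22.0 side -0.12 F [-0.36 -0.27 -2.4 ] T [0.3  0.14 0.04] 0.526 9.525
```

Emit:
apply_moves(moves=[{"jaw":0,"offset":[-12,0,-1.5],"rot":[0,0,0]},{"jaw":0,"offset":[-18,0,-2],"rot":[0,0,0]},{"jaw":0,"offset":[-22,0,-3],"rot":[0,0,0]},{"jaw":0,"offset":[-22,0,-6],"rot":[0,0,0]},{"jaw":0,"offset":[-20,0,-10],"rot":[0,0,0]}])

```text
time_s: 10.15
eef_pos: [0.569, 0.0088, 0.2606]
eef_rot: [0.16, 0.535, 0.823, -0.104]
wrist_force: [0.5, 0.1, -0.5]
opening: 0.532
grasp_force: 61.2
```

```bash
python3 - <<'E'
from h import *
slot()
# rack fit from initial clouds: boards and loops in a common frame
for c in ["scene","side"]:
    Z=np.load(c+".npz");P,_=pts(Z["d"],Z["K"],Z["M"])
    for n in ["board"]:
        s=np.load(f"{c}_{n}.npy"); 
        for lo,hi in [(-45,-5),(15,50)]:
            k=s[(s[:,0]>lo)&(s[:,0]<hi)]; zt=np.percentile(k[:,2],95); t=k[k[:,2]>zt-4]
            print(c,zt,cv2.minAreaRect(t[:,:2].astype(np.float32)))
E
```

```text
slot [181.63 -71.59 282.84] tip deg 22.01 side -0.16 F [ 0.09  0.47 -0.53] T [0.3 0.1 0. ] 0.532 10.15
scene 121.50590285858169 ((-23.384082794189453, -3.3037185668945312), (128.86245727539062, 14.479519844055176), 89.8483657836914)
scene 112.64848551437433 ((27.90522575378418, 0.13309478759765625), (117.38761901855469, 13.257347106933594), 88.57728576660156)
side 122.64169686638007 ((-23.244539260864258, -7.179752349853516), (126.19229888916016, 17.699277877807617), 88.4620361328125)
side 113.07114166616172 ((28.845111846923828, -1.4722518920898438), (20.9853515625, 116.3475570678711), 2.547518253326416)
```

It is off the hook. Now I straighten it and hover beyond the rack, where the wrist camera looks straight down at the slots.

```bash
python3 - <<'E'
from h import *
plan([.501,-.31,.308],down(114.4),10)
E
```

```text
[-26.2, -19.2, 5.5] [-0.01, 2.2, -0.04]
[-26.4, -19.2, 4.5] [-0.01, 2.2, -0.04]
[-26.5, -19.2, 3.5] [-0.01, 2.2, -0.04]
[-26.6, -19.2, 2.4] [-0.01, 2.2, -0.04]
[-26.7, -19.3, 1.4] [-0.01, 2.2, -0.04]
[-26.7, -19.3, 0.4] [-0.01, 2.2, -0.04]
[-26.7, -19.3, -0.7] [-0.01, 2.2, -0.04]
[-26.6, -19.3, -1.7] [-0.01, 2.2, -0.04]
[-26.5, -19.3, -2.7] [-0.01, 2.2, -0.04]
[-26.4, -19.3, -3.7] [-0.01, 2.2, -0.04]
```

Emit:
apply_moves(moves=[{"jaw":0,"offset":[-26,-19,-1],"rot":[0,2.2,0]},{"jaw":0,"offset":[-26,-19,-1],"rot":[0,2.2,0]},{"jaw":0,"offset":[-26,-19,0],"rot":[0,2.2,0]},{"jaw":0,"offset":[-27,-19,0],"rot":[0,2.2,0]},{"jaw":0,"offset":[-27,-19,0],"rot":[0,2.2,0]}])

```text
time_s: 10.78
eef_pos: [0.5325, -0.1444, 0.3026]
eef_rot: [0.081, 0.542, 0.835, -0.052]
wrist_force: [-0.3, 0.2, -1.3]
opening: 0.526
grasp_force: 61.5
```

Emit:
apply_moves(moves=[{"jaw":0,"offset":[-27,-19,1],"rot":[0,2.2,0]},{"jaw":0,"offset":[-27,-19,2],"rot":[0,2.2,0]},{"jaw":0,"offset":[-27,-19,2],"rot":[0,2.2,0]},{"jaw":0,"offset":[-26,-19,2],"rot":[0,2.2,0]},{"jaw":0,"offset":[-26,-19,2],"rot":[0,2.2,0]}])

```text
time_s: 11.4
eef_pos: [0.4996, -0.3047, 0.3087]
eef_rot: [0.0, 0.544, 0.839, 0.0]
wrist_force: [0.5, 0.4, -1.1]
opening: 0.529
grasp_force: 61.5
```

```bash
python3 - <<'E'
from h import *
cam("wrist");slot();o=ctrl.get_obs();print(o["eef_pos"])
im,d,K,M=cam("wrist");np.savez("w3",im=im,d=d,K=K,M=M); save("w3",cv2.resize(im,(800,600),interpolation=cv2.INTER_CUBIC))
E
```

```text
slot [ 450.85 -267.23  331.99] tip deg 0.03 side -0.1 F [ 1.87 -3.07 -1.6 ] T [-0.28  0.1  -0.03] 0.527 11.45
[ 0.49835679 -0.30900617  0.30799097]
```

View pics/w3.png

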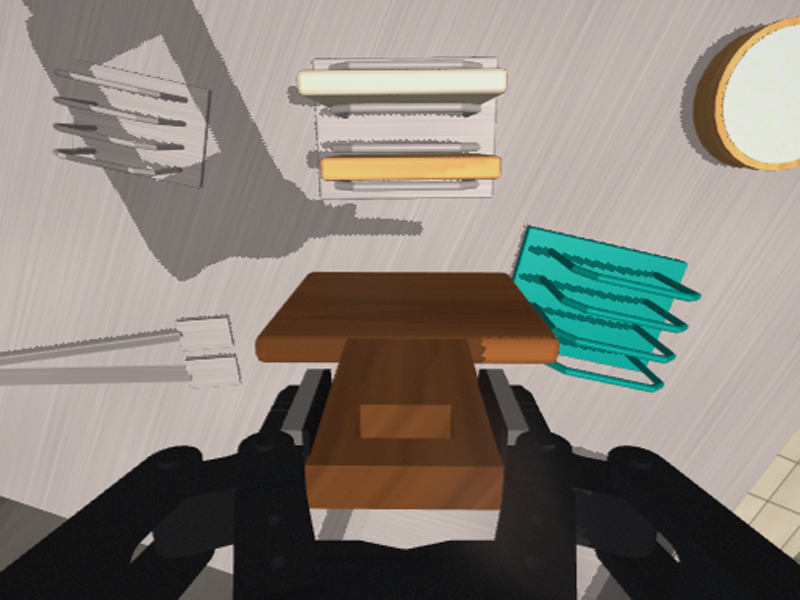

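The view shows the white board at row 85, the wood board at row 167, and the empty slot between the loops at rows 110 and 147 (800-pixel scale). The paddle is held straight.

```bash
python3 - <<'E'
from h import *
Z=np.load("w3.npz");P,uv=pts(Z["d"],Z["K"],Z["M"])
u,v=(uv.T*800/512); C=np.array([.464,-.228,0])
L=np.c_[(P-C)@X,(P-C)@Y,P[:,2]]*1000
def rect(n,m): print(n,m.sum(),[np.round(t,2) for t in cv2.minAreaRect(L[m][:,:2].astype(np.float32))],np.percentile(L[m][:,2],[5,50,95]).round(1))
roi=(u>290)&(u<515)&(v>50)&(v<205)
z=L[:,2]
rect("white top",roi&(z>114)&(z<126)&(v<110)); rect("wood top",roi&(z>104)&(z<116)&(v>150)&(v<185))
rect("loop A",roi&(z>84)&(z<100)&(v>100)&(v<120)); rect("loop B",roi&(z>84)&(z<100)&(v>138)&(v<156))
rect("loop out",roi&(z>84)&(z<100)&(v>180)); rect("loop out2",roi&(z>84)&(z<100)&(v<69))
rect("tray",roi&(z>6)&(z<14))
o=ctrl.get_obs();e=np.array(o["eef_pos"])-C;print("tcp",e@X*1000,e@Y*1000)
hm=(v>468)&(v<505)&(u>310)&(u<500)&(z>320); rect("handle top",hm)
bm=(v>340)&(v<360)&(u>262)&(u<550)&(z>200)&(z<300)
bm=(u>262)&(u<550)&(v>272)&(v<362)&(z>140)&(z<300)
for lo,hi in [(150,160),(160,170),(180,190),(200,210),(220,230),(240,250),(250,258)]:
    k=bm&(z>lo)&(z<hi)
    if k.sum()>5: print(lo,k.sum(),np.percentile(L[k],[2,50,98],axis=0)[:,:2].round(1).tolist(), "yaw slope",np.polyfit(L[k][:,1],L[k][:,0],1)[0].round(4))
k=(v>272)&(v<335)&(u>300)&(u<520)&(z>150)&(z<245); c=np.polyfit(L[k][:,2],L[k][:,0],1);print("face tilt dx/dz",c, "x at z=165",np.polyval(c,165))
E
```

```text
white top 2253 [array([-24.63,  -2.14]), array([ 15.16, 129.56]), np.float64(0.12)] [116.8 119.7 121.2]
wood top 1710 [array([27.26,  2.98]), array([ 15.07, 119.72]), np.float64(0.25)] [108.  109.9 111.3]
loop A 506 [array([-11.63,   0.24]), array([ 5.82, 90.94]), np.float64(0.01)] [86.9 92.3 94. ]
loop B 492 [array([14.4 ,  6.33]), array([105.77,   8.35]), np.float64(88.13)] [86.4 92.4 94. ]
loop out 439 [array([40.13, -0.79]), array([91.86,  5.86]), np.float64(89.62)] [86.6 92.3 94. ]
loop out2 444 [array([-37.89,  -1.16]), array([ 5.43, 94.37]), np.float64(0.3)] [87.3 92.6 94. ]
tray 3781 [array([ 1.29, -0.17]), array([112.08, 150.22]), np.float64(0.07)] [ 8.6 10.1 11.5]
tcp 86.40805330994196 -0.9331726376031437
handle top 2889 [array([88.84, -1.26]), array([44.57, 11.87]), np.float64(89.66)] [351.  351.9 352.8]
160 86 [[83.4, -56.9], [84.1, 7.5], [84.7, 56.4]] yaw slope 0.0083
180 396 [[83.2, -55.4], [83.8, 0.6], [84.5, 55.2]] yaw slope 0.0082
200 504 [[83.0, -55.6], [83.7, -1.1], [84.5, 55.5]] yaw slope 0.0092
220 625 [[82.9, -55.9], [83.5, -1.9], [84.3, 55.1]] yaw slope 0.0091
240 812 [[82.8, -55.8], [83.5, -0.5], [84.3, 54.9]] yaw slope 0.009
250 729 [[82.8, -55.9], [83.4, -0.5], [84.2, 55.1]] yaw slope 0.0092
face tilt dx/dz [-5.86065716e-03  8.49007022e+01] x at z=165 83.93369378436694
```

Emit:
apply_moves(moves=[{"jaw":0,"offset":[15,0.2,0],"rot":[0,0,-0.5]},{"jaw":0,"offset":[25,0.2,0],"rot":[0,0,0]},{"jaw":0,"offset":[25,0.2,0],"rot":[0,0,0]},{"jaw":0,"offset":[15,0.2,5],"rot":[0,0,0]},{"jaw":0,"offset":[8.2,0,15],"rot":[0,0,0]}])

```text
time_s: 12.12
eef_pos: [0.4646, -0.2207, 0.2883]
eef_rot: [0.001, 0.54, 0.842, -0.0]
wrist_force: [-0.4, 0.0, -1.8]
opening: 0.528
grasp_force: 61.7
```

```bash
python3 - <<'E'
from h import *
cam("wrist");C=np.array([.464,-.228,0])
def tcp():
    o=ctrl.get_obs();e=np.array(o["eef_pos"])-C;print("tcp",e@X*1000,e@Y*1000,e[2]*1000)
im,d,K,M=cam("wrist");tcp();slot()
P,uv=pts(d,K,M);L=np.c_[(P-C)@X,(P-C)@Y,P[:,2]]*1000;u,v=uv.T;z=L[:,2]
b=(abs(L[:,0])<30)&(abs(L[:,1])<55)&(z>140)&(z<215)
for lo in range(140,215,15):
    k=b&(z>lo)&(z<lo+15)
    if k.sum()>5: print(lo,k.sum(),np.percentile(L[k],[5,50,95],axis=0)[:,:2].round(1).tolist(),np.polyfit(L[k][:,1],L[k][:,0],1)[0].round(4))
l=(abs(L[:,0]+12)<8)&(abs(L[:,1])<45)&(z>88)&(z<97);print("loopA",l.sum(),np.median(L[l],0) if l.any() else "")
save("w4",im)
E
```

```text
tcp -7.393628752228404 2.632808217083534 285.54005130272304
slot [ 355.58 -262.42  309.54] tip deg -0.18 side -0.09 F [-1.19  0.11 -1.58] T [ 0.05 -0.02 -0.02] 0.528 12.225
140 401 [[-13.3, -47.1], [-12.9, 2.2], [-12.5, 49.2]] -0.0054
155 572 [[-13.3, -46.9], [-12.9, 0.5], [-12.5, 49.7]] -0.0055
170 656 [[-13.3, -47.5], [-12.9, 1.5], [-12.5, 49.3]] -0.0054
185 784 [[-13.3, -48.0], [-12.9, 0.9], [-12.5, 50.0]] -0.0052
200 948 [[-13.4, -47.4], [-12.9, 1.0], [-12.5, 49.4]] -0.0057
loopA 194 [-11.00278808  -5.5434156   92.82622814]
```

View pics/w4.png

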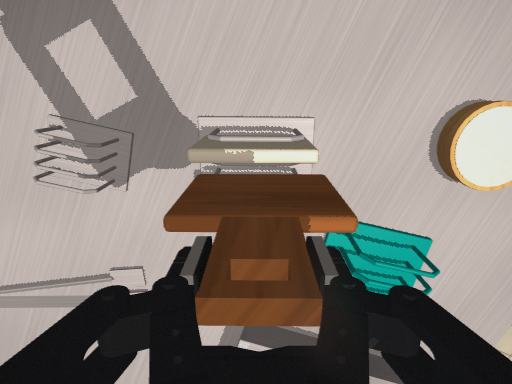

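The paddle sits about 8 mm short across the slots, so I correct that and check again.

Emit:
apply_moves(moves=[{"jaw":0,"offset":[-4,-1.3,0],"rot":[0,0,0.3]},{"jaw":0,"offset":[-4.2,-1.3,5],"rot":[0,0,0]},{"jaw":0,"offset":[0,0,5],"rot":[0,0,0]},{"jaw":0,"offset":[0,0,0],"rot":[0,0,0]},{"jaw":0,"offset":[0,0,0],"rot":[0,0,0]}])

```text
time_s: 12.85
eef_pos: [0.4654, -0.2304, 0.2778]
eef_rot: [-0.0, 0.543, 0.84, 0.0]
wrist_force: [-0.4, 0.1, -0.8]
opening: 0.527
grasp_force: 61.6
```

```bash
cat >> h.py <<'E'
def chk():
    C=np.array([.464,-.228,0]);o=ctrl.get_obs();e=np.array(o["eef_pos"])-C;print("tcp",e@X*1000,e@Y*1000,e[2]*1000)
    im,d,K,M=cam("wrist");slot()
    P,uv=pts(d,K,M);L=np.c_[(P-C)@X,(P-C)@Y,P[:,2]]*1000;z=L[:,2]
    b=(abs(L[:,0])<30)&(abs(L[:,1])<50)&(z>125)&(z<o["eef_pos"][2]*1000-45)
    c=np.polyfit(L[b][:,2],L[b][:,0],1);print("face x",np.median(L[b][:,0]),"dx/dz",c[0],"yaw",np.polyfit(L[b][:,1],L[b][:,0],1)[0])
    for nm,x0 in (("A",-11.6),("outA",-37.8)):
        l=(abs(L[:,0]-x0)<6)&(abs(L[:,1])<45)&(z>88)&(z<96);print(nm,l.sum(),np.median(L[l],0) if l.any() else "")
    w=(abs(L[:,0]+25)<12)&(abs(L[:,1])<60)&(z>116)&(z<124);print("white",w.sum(),np.median(L[w],0) if w.any() else "")
    return im
E
python3 -c "
from h import *
chk()"
```

```text
tcp 2.7979526293944312 0.3158126911116219 277.8226983095836
slot [ 365.72 -264.72  301.98] tip deg 0.01 side 0.01 F [-0.68 -0.02 -1.08] T [ 0.02 -0.01  0.01] 0.527 12.9
face x -1.8002864556945077 dx/dz -0.0035030270216809332 yaw 0.0019519728658456107
A 231 [-10.8945641   -0.36519278  92.83103371]
outA 572 [-37.49170233   0.71503555  92.21599662]
white 1977 [-25.3975046   -0.24217283 119.69061757]
```

Emit:
apply_moves(moves=[{"jaw":0,"offset":[1.4,0,0],"rot":[0,0,0]},{"jaw":0,"offset":[1.3,0,10],"rot":[0,0,0]},{"jaw":0,"offset":[0,0,10],"rot":[0,0,0]},{"jaw":0,"offset":[0,0,8],"rot":[0,0,0]},{"jaw":0,"offset":[0,0,0],"rot":[0,0,0]}])

```text
time_s: 13.52
eef_pos: [0.4638, -0.2275, 0.2487]
eef_rot: [-0.001, 0.543, 0.84, 0.0]
wrist_force: [-0.3, -0.2, -1.2]
opening: 0.532
grasp_force: 61.6
```

```bash
python3 -c "
from h import *
save('w5',chk())"
```

```text
tcp -0.5164070226760994 0.04593459419320735 248.6710617551412
slot [ 362.8  -264.86  273.37] tip deg -0.05 side -0.02 F [ 0.28 -0.08 -0.99] T [ 0.   -0.02  0.01] 0.528 13.575
face x -5.2780129142162675 dx/dz -0.001697729405145158 yaw 0.0020913069204888182
A 247 [-10.37244822   0.26241806  92.53159369]
outA 694 [-37.69702849  -0.6036162   92.36009128]
white 2387 [-25.18542374   0.34190261 119.67896564]
```

Emit:
apply_moves(moves=[{"jaw":0,"offset":[-0.5,0,2],"rot":[0,0,0]},{"jaw":0,"offset":[0,0,4],"rot":[0,0,0]},{"jaw":0,"offset":[0,0,4],"rot":[0,0,0]},{"jaw":0,"offset":[0,0,4],"rot":[0,0,0]},{"jaw":0,"offset":[0,0,4],"rot":[0,0,0]}])

```text
time_s: 14.2
eef_pos: [0.4645, -0.2283, 0.2315]
eef_rot: [-0.0, 0.543, 0.84, 0.0]
wrist_force: [0.3, 1.1, -0.8]
opening: 0.534
grasp_force: 61.6
```

```bash
python3 -c "
from h import *
chk()"
```

```text
tcp 0.5074117698011844 0.329426367521636 231.53147184819747
slot [ 363.16 -264.93  254.95] tip deg -0.05 side -0.03 F [-0.69 -0.74 -2.62] T [-0.03  0.03  0.02] 0.53 14.25
face x -4.148570403098261 dx/dz -0.003499641433195609 yaw 0.002015182271511277
A 214 [-10.14875453  -6.95904219  92.74083158]
outA 831 [-37.01653071  -0.11728035  92.45549434]
white 2684 [-2.54333213e+01 -6.02983902e-02  1.19730899e+02]
```

Emit:
apply_moves(moves=[{"jaw":0,"offset":[0,0,10],"rot":[0,0,0]},{"jaw":0,"offset":[0,0,14],"rot":[0,0,0]},{"jaw":0,"offset":[0,0,14],"rot":[0,0,0]},{"jaw":0,"offset":[0,0,12],"rot":[0,0,0]},{"jaw":0,"offset":[0,0,8],"rot":[0,0,0]}])

```text
time_s: 14.88
eef_pos: [0.4642, -0.2281, 0.1727]
eef_rot: [-0.001, 0.543, 0.84, 0.0]
wrist_force: [-0.4, -0.0, -1.7]
opening: 0.531
grasp_force: 61.6
```

Emit:
apply_moves(moves=[{"jaw":0,"offset":[0,0,3],"rot":[0,0,0]},{"jaw":0,"offset":[0,0,3],"rot":[0,0,0]},{"jaw":0,"offset":[0,0,3],"rot":[0,0,0]},{"jaw":0,"offset":[0,0,1.5],"rot":[0,0,0]},{"jaw":0,"offset":[0,0,0],"rot":[0,0,0]}])

```text
time_s: 15.5
eef_pos: [0.4645, -0.2284, 0.1634]
eef_rot: [-0.0, 0.543, 0.84, -0.0]
wrist_force: [0.2, -0.2, -0.5]
opening: 0.527
grasp_force: 61.6
```

Emit:
apply_moves(moves=[{"jaw":0,"offset":[0,0,1.5],"rot":[0,0,0]},{"jaw":0,"offset":[0,0,1.5],"rot":[0,0,0]},{"jaw":0,"offset":[0,0,1.5],"rot":[0,0,0]},{"jaw":0,"offset":[0,0,1],"rot":[0,0,0]},{"jaw":0,"offset":[0,0,0],"rot":[0,0,0]}])

```text
time_s: 16.12
eef_pos: [0.4645, -0.2283, 0.1577]
eef_rot: [-0.0, 0.543, 0.84, 0.0]
wrist_force: [-0.8, -0.8, -2.1]
opening: 0.529
grasp_force: 61.6
```

Emit:
apply_moves(moves=[{"jaw":0,"offset":[0,0,0.8],"rot":[0,0,0]},{"jaw":0,"offset":[0,0,0.8],"rot":[0,0,0]},{"jaw":0,"offset":[0,0,0.8],"rot":[0,0,0]},{"jaw":0,"offset":[0,0,0],"rot":[0,0,0]},{"jaw":0,"offset":[0,0,0],"rot":[0,0,0]}])

```text
time_s: 16.75
eef_pos: [0.465, -0.2287, 0.1566]
eef_rot: [0.001, 0.543, 0.84, -0.0]
wrist_force: [0.2, 1.5, 6.6]
opening: 0.527
grasp_force: 62.1
```

It touches down on the tray with 6.6 N. I ease off and open.

Emit:
apply_moves(moves=[{"jaw":0,"offset":[0,0,-0.7],"rot":[0,0,0]},{"jaw":0,"offset":[0,0,-0.7],"rot":[0,0,0]},{"jaw":0.55,"offset":[0,0,0],"rot":[0,0,0]},{"jaw":0.6,"offset":[0,0,0],"rot":[0,0,0]},{"jaw":0.7,"offset":[0,0,0],"rot":[0,0,0]}])

```text
time_s: 17.38
eef_pos: [0.4645, -0.2284, 0.1568]
eef_rot: [-0.0, 0.543, 0.84, -0.0]
wrist_force: [-0.1, 0.2, -0.4]
opening: 0.704
grasp_force: 0.0
```

Emit:
apply_moves(moves=[{"jaw":0.9,"offset":[0,0,0],"rot":[0,0,0]},{"jaw":1,"offset":[0,0,0],"rot":[0,0,0]},{"jaw":1,"offset":[0,0,0],"rot":[0,0,0]},{"jaw":1,"offset":[0,0,-3],"rot":[0,0,0]},{"jaw":1,"offset":[0,0,-8],"rot":[0,0,0]}])

```text
time_s: 18.0
eef_pos: [0.4643, -0.2282, 0.1679]
eef_rot: [-0.0, 0.543, 0.84, 0.0]
wrist_force: [-0.1, -0.0, -0.0]
opening: 1.003
grasp_force: 0.0
```

Emit:
apply_moves(moves=[{"jaw":1,"offset":[0,0,-15],"rot":[0,0,0]},{"jaw":1,"offset":[0,0,-25],"rot":[0,0,0]},{"jaw":1,"offset":[0,0,-30],"rot":[0,0,0]},{"jaw":1,"offset":[0,0,-30],"rot":[0,0,0]},{"jaw":1,"offset":[0,0,-20],"rot":[0,0,0]}])

```text
time_s: 18.62
eef_pos: [0.4651, -0.2287, 0.2909]
eef_rot: [0.002, 0.543, 0.84, -0.0]
wrist_force: [-0.3, 0.3, -0.0]
opening: 1.003
grasp_force: 0.0
```

```bash
python3 - <<'E'
from h import *
cam("wrist");im=chk();im2,d,K,M=cam("wrist");P,uv=pts(d,K,M);C=np.array([.464,-.228,0]);L=np.c_[(P-C)@X,(P-C)@Y,P[:,2]]*1000
k=(L[:,2]>190)&(L[:,2]<210)&(abs(L[:,0])<25)&(abs(L[:,1])<30)
print("top",cv2.minAreaRect(L[k][:,:2].astype(np.float32)),np.median(L[k],0))
s,*_=cam("side");save("fin",np.hstack([cv2.resize(im,(400,300)),cv2.resize(s[100:300,150:400],(400,300))]))
E
```

```text
tcp 2.0666791696550706 1.1879040361099593 293.46527487113354
slot [ 364.7  -264.06  315.75] tip deg 0.33 side 0.16 F [-0.06  0.07  0.14] T [ 0.05 -0.05 -0.05] 1.002 18.725
face x -3.3843224196227757 dx/dz 0.09206615056389268 yaw 0.0008274038325211582
A 300 [-1.14110809e+01  6.91152986e-03  9.26829467e+01]
outA 540 [-37.33892991   0.09378025  92.62197114]
white 1774 [-25.62704834   0.16256148 119.70865085]
top ((1.497370719909668, 3.563800811767578), (12.599419593811035, 46.07879638671875), 0.2258366048336029) [1.25169905e-01 3.31518670e+00 1.99959158e+02]
```

View pics/fin.png

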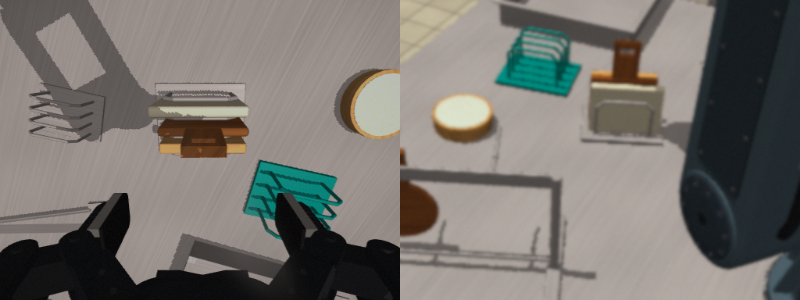

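The pictures show the paddle upright in the middle slot, its top centred at 200 mm, with the gripper clear and the boards in place.

```bash
python3 -c "
from h import *
print(ctrl.hand_in())"
```

```text
the job is handed in; nothing more can be done
None
```

The square paddle is off its hook and standing upright, handle up, on the tray in the rack's middle slot; the gripper has let go and moved clear, and I handed the job in at about 19 s (no verdict was shown).

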